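Push the spare battery into the third gap of the charging dock

ROBOT

A 7-joint arm with a two-finger parallel gripper is mounted at the origin on the work surface. World frame = base frame: x ahead of the robot, y to its left, z up, the work surface at z = 0. Lengths are in m, angles in degrees, forces in N, time in s.
With the tool pointing down it reaches from about 0.425 to 0.875 m from the base axis. Payload 4.7 kg.
Tool frame: the origin (TCP) lies at the very end of the fingers, on their centre line; the grasp point (between the pads) lies 19 mm behind it; x points along the fingers, y is the direction in which the jaws open and shut, and the axes are right-handed (so a half turn about x gives the same grasp; the last joint's range is limited). The gripper opens to 85 mm and grips with 20 to 120 N. Pads are 22 mm wide; open, the fingers measure 114 mm over their backs; the gripper's body (76 mm by 85 mm) begins 54 mm behind the grasp point. The pads swing forward as they close: fully open they stand 13 mm farther back than shut.
Start: joints at [-68.062, 18.392, -4.016, 83.108, 1.295, 78.541, -3.26], TCP at [0.234, 0.606, 0.231] pointing down, gripper open.
Joint ranges: [-163.93, 163.93], [-17.29, 119.83], [-79.2, 71.16], [3.27, 140.29], [-89.18, 269.18], [5.43, 117.66], [-154.24, 154.24]. Speed limits (degrees/s): [147.25, 147.25, 180, 180, 180, 180, 180].

INTERFACE

Orientations are given as [roll, pitch, yaw] about the fixed x, y, z axes, in that order (R = Rz(yaw) Ry(pitch) Rx(roll)).
In Python, from bench import * gives the robot as it stands.
- The arm moves only by the tool step_arm, never from a script. Its argument "deltas" is a list that holds one entry, the list of rows, each a list of 5 numbers: the opening, from 0 (shut) to 1 (fully open), then the shift along the tool's x, y, z scaled (see below), then the turn about the tool's x scaled (see below). In form: [[[fingers, dx, dy, dz, yaw], ...]]. A call has 1 to 5 rows; each row is the pose to reach, as a shift and turn from the pose commanded when the call began, along the tool's axes at that moment; what a row does not reach only later rows make up. The controller multiplies each number of a shift by 0.2 m and each number of a turn by pi/2 rad. A row lasts 1/10 s, in which the tool goes at most 50 mm and 8.59 degrees, less where a joint would pass 70% of its speed; a pose out of reach is approached as far as the arm can. A call with a number of a shift or a turn outside -1 to 1 is refused whole. A call with a gripper value outside its range is refused whole. The fingers move at their own pace and stop on an object; "grip_force" is the grip in N (left out, the last holds). Time passes only in rows, so rows that repeat a pose let the fingers close. It gives the time, the measured TCP pose, the force and the opening at its end, in the units of the state.
- get_obs(): the state, without advancing time (a new reading comes with each control period).
- read_camera(name): name is "side" or "top"; returns a dict with "pixels" (384x512x3 uint8, blue, green, red), "camera_matrix" (3x3 intrinsics, pixels), "k1" (the pictures are not rectified: a ray, as slopes to the right and down, at radius r is drawn at 1 + k1 r^2 times it, then the intrinsics apply), "extrinsics" (4x4, takes a point from world to camera coordinates). Camera axes: x right, y down, z forward; pixel columns grow to the right and rows downward; lengths in m; the calibration is good to about 2 mm. A picture is of the moment at which its call begins. There is no depth.
- sign_off(): hands the job in, once; it reports no verdict.
The state is a dict: "t": time; "q": joint angles; "qvel": joint speeds; "effort": joint torques, N m; "position": TCP position; "tcp_rot": TCP orientation; "contact_force": force on the tool from outside, world axes, zero at the start; "torque": the same for the moment, N m; "grip_width": finger opening in m.
Only numpy, scipy, OpenCV 4.12 (cv2) and the standard library are available. Lean on these libraries where they do the work, as an engineer would, in place of code of your own. Each camera call takes 0.05 s, during which the arm holds its last target.

TASK

The spare battery pack with the blue end cap lies on the shelf of the charging dock and has to go on charge in the third gap from the left (left as the robot sees it, facing the dock). Count the gaps with a fingertip along the row of dividers: starting at the left end, touch the first, second and third divider one after another. Then push the pack with the fingertips, without lifting or tipping it, along the shelf and straight into the third gap until it is fully home; put it in no other gap, leave the two packs that are already charging and everything else on the bench where they are, and finish with the hand clear.

Things in the scene. Friction and masses are not known exactly. Their poses are not given: they have to be found in the camera images.
- dock: Fixed, rigid charging dock. Light grey deck 260 (x) x 350 (y) x 12 mm; origin at the centre of its underside, on the bench (z 0). +x: open front to back, +y: left as the robot sees it. x -130 to -10 mm: bare flat shelf, no lip. x -10 to 60: seven black dividers 10 mm thick, tops at z 42, at y 168, 112, 56, 0, -56, -112, -168 (1 to 7). x 60 to 130: black housing, top z 62; its face is the stop.
- gap3 (a point): Middle of the mouth of the third gap, on the deck: x -10, y +28, z +12 mm in the dock's frame. The six gaps between dividers are 46 mm wide and 70 mm deep (to the stop), open at the top; their centres are at y +140, +84, +28 (third), -28, -84, -140 mm. Axes as the dock's
- divider1: First divider from the left (black plastic, 70 x 10 x 30 mm, the left wall of the first gap). Origin on the deck (z = 12 mm), on its centre line, 5 mm behind its front tip; it runs 65 mm from there to the dock's +x and 30 mm up. Axes as the dock's.
- divider2: Second divider from the left, between gap 1 and gap 2; same shape and origin as divider1.
- divider3: Third divider from the left, between gap 2 and gap 3 (it is the left wall of the third gap); same shape and origin as divider1.
- pack: Spare battery pack, loose: white box 84 (x) x 40 (y) x 26 mm high with a 10 mm blue cap on its -x end, 0.15 to 0.31 kg. Origin: centre of its underside. It lies flat on the shelf, +x (the contact end, first into the gap) towards the dock's back within 0.3 rad. Fully home its origin is at x 18, y 28, z 12 mm in the dock's frame and the cap stands out 14 mm before the dividers.
- charging1: Battery pack already charging, same size but with a black end cap, loose, fully home in the fifth gap from the left. Leave alone.
- charging2: Battery pack already charging, black end cap, loose, fully home in the sixth gap. Leave alone.
- screwdriver: Screwdriver with a green handle, lying loose on the bench beside the dock, about 200 mm long; origin about the middle of its length. Leave alone.
- target: Polished steel ball target, 38 mm in diameter, on a dark round steel foot 48 mm wide, 66 mm high in all, standing loose on the bench beside the dock; origin at the centre of its underside. Leave alone.
Mind the look-alikes: they are no part of the job. What is shaped like the pack but brown or green is not meant.

How it is judged (in metres and radians):
On the way, in this order (a step that is already met when the one before it is completed fails the run):
1. a fingertip touches the first divider (contact force between the fingers and divider1 above 0.3 N), for 0.02 s.
2. then the second divider (contact force between the fingers and divider2 above 0.3 N), for 0.02 s.
3. then the third divider (contact force between the fingers and divider3 above 0.3 N), for 0.02 s.
4. then the pack is pushed into the mouth of the third gap (x of pack in the frame of dock above -0.03 m and y of pack in the frame of dock between 0.022 and 0.034 m), for 0.05 s.
At the end, for the whole second after the job is handed in: The spare pack lies flat and still in the third gap, within 3.5 mm of fully home, 5 mm of the gap's centre line and 0.12 rad of straight; the charging packs are within 8 mm, the screwdriver and ball target within 20 mm, of where they were (x of pack in the frame of dock between 0.0145 and 0.021 m and y of pack in the frame of dock between 0.023 and 0.033 m and z of pack in the frame of dock between 0.009 and 0.015 m and angle between the x axis of pack and the x axis of dock, either way round below 0.12 rad and angle between pack's own z axis and vertical below 0.05 rad and linear speed of pack below 0.01 m/s and distance of each of charging1, charging2 from where it was at the start of the episode below 0.008 m and distance of each of screwdriver, target from where it was at the start of the episode below 0.02 m); the robot touches nothing.
It fails at once if the pack is lifted more than 8 mm off the deck (z of pack in the frame of dock above 0.02 m).
It fails at once if the pack is tipped by more than 0.25 rad (angle between pack's own z axis and vertical above 0.25 rad).
It fails at once if the pack is pushed into another gap (x of pack in the frame of dock above -0.03 m and (y of pack in the frame of dock above 0.06 m or y of pack in the frame of dock below -0.004 m)).
It fails at once if a charging pack is moved by more than 8 mm (distance of any of charging1, charging2 from where it was at the start of the episode above 0.008 m).
It fails at once if the screwdriver or the ball target is moved by more than 20 mm (distance of any of screwdriver, target from where it was at the start of the episode above 0.02 m).
It also fails if it takes over 58 s, if anything falls off the work surface, if the arm or the gripper's body presses on something with over 40 N, if the wrist force passes 120 N, or if a joint passes its speed limit or range.

## Working session

There is one attempt and no reset: what is moved stays moved. The work goes in short steps, Python scripts to look and compute and a tool call to move; the robot and the scene stay as the last step left them, time stands still between calls to the robot, and variables do not carry over. Pictures are saved under pics/ and viewed, and the job is handed in when it is done.

Besides the shell and the picture viewer there is one more tool, called after ">>>" as a command line: name --argument value ..., lists and objects as JSON in quotes. step_arm: Moves the arm, as the interface text tells. Its arguments: {"type":"object","properties":{"deltas":{"type":"array","items":{"type":"array","items":{"type":"array","items":{"type":"number","minimum":-1,"maximum":1}}}},"grip_force":{"type":"number"}},"required":["deltas"]}

```bash
ls; mkdir -p pics
python3 - <<'E'
from bench import *
import cv2
o=get_obs(); print({k:o[k] for k in ('t','position','tcp_rot','contact_force','grip_width')})
for n in ('side','top'):
    c=read_camera(n); cv2.imwrite(f'pics/{n}0.png',c['pixels']); print(n,c['camera_matrix'],c['k1'],c['extrinsics'])
    import pickle; pickle.dump(c,open(f'{n}0.pkl','wb'))
E
```

```text
pics
{'t': 0.0, 'position': array([0.23416283, 0.60575034, 0.23020796]), 'tcp_rot': array([ -87.59773337,   89.88714784, -108.72625165]), 'contact_force': array([ 0.10480837, -0.5103205 ,  0.35327231]), 'grip_width': 0.08550279194257114}
side [[377.77152912   0.         254.72433268]
 [  0.         377.77152912 187.2322851 ]
 [  0.           0.           1.        ]] -0.004297986543734055 [[-0.99105593 -0.13281155 -0.01300923  0.51827467]
 [-0.07500902  0.63503555 -0.76883256  0.08295777]
 [ 0.11037117 -0.76098025 -0.63931781  1.02949598]
 [ 0.          0.          0.          1.        ]]
top [[384.10149931   0.         252.41825377]
 [  0.         384.10149931 188.51535869]
 [  0.           0.           1.        ]] -0.0032037313449470506 [[ 0.02500921 -0.99968127  0.00345051 -0.02428604]
 [-0.9977075  -0.02517664 -0.06281621  0.54476187]
 [ 0.06288306 -0.00187162 -0.99801915  1.24307628]
 [ 0.          0.          0.          1.        ]]
```

View pics/top0.png

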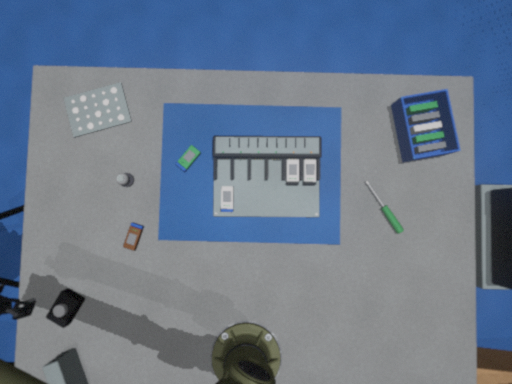

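View pics/side0.png

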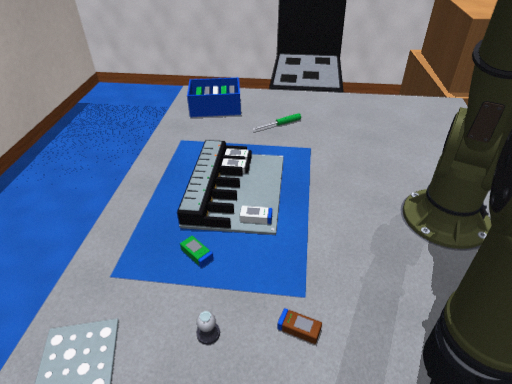

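The top view shows the dock at about u 213–321, v 136–217. The blue-capped pack is near (227,197), on the shelf in front of gap 1, and the charging packs are at (292,170) and (309,170). The ball target is at (124,180) and the screwdriver at (385,208). I'll zoom in and measure.

```bash
cat > h.py <<'E'
import numpy as np, cv2, pickle
def ray(c,uv):
    K=c['camera_matrix'];k=c['k1'];E=c['extrinsics']
    d=np.array([(uv[0]-K[0,2])/K[0,0],(uv[1]-K[1,2])/K[1,1]]);s=d.copy()
    for _ in range(5): s=d/(1+k*(s@s))
    R=E[:3,:3];t=E[:3,3]
    return -R.T@t, R.T@np.array([s[0],s[1],1])
def onz(c,uv,z):
    o,d=ray(c,uv); return o+d*(z-o[2])/d[2]
def proj(c,p):
    K=c['camera_matrix'];k=c['k1'];E=c['extrinsics']
    q=E[:3,:3]@np.asarray(p)+E[:3,3]; s=q[:2]/q[2]; s=s*(1+k*(s@s))
    return s*[K[0,0],K[1,1]]+[K[0,2],K[1,2]]
E
python3 - <<'E'
from h import *
for n,(x0,y0,x1,y1) in {'top':(200,125,335,225),'side':(170,130,300,245)}.items():
    c=pickle.load(open(n+'0.pkl','rb')); im=c['pixels'][y0:y1,x0:x1]
    cv2.imwrite(f'pics/{n}0z.png',cv2.resize(im,None,fx=5,fy=5,interpolation=cv2.INTER_CUBIC)[:600,:800])
E
```

```text
(no output)
```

View pics/top0z.png

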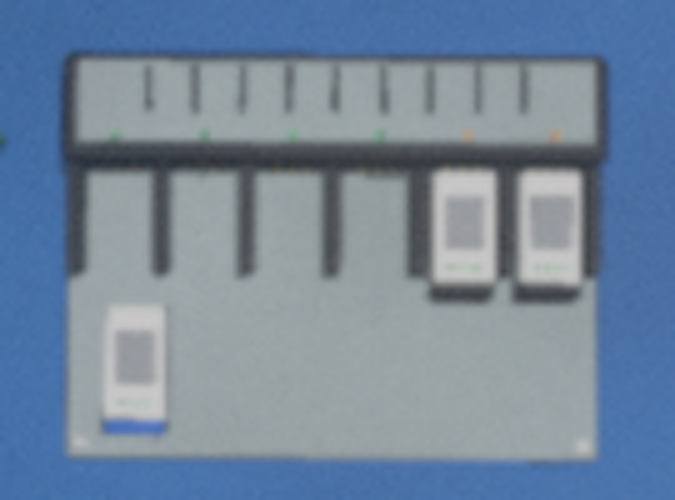

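View pics/side0z.png

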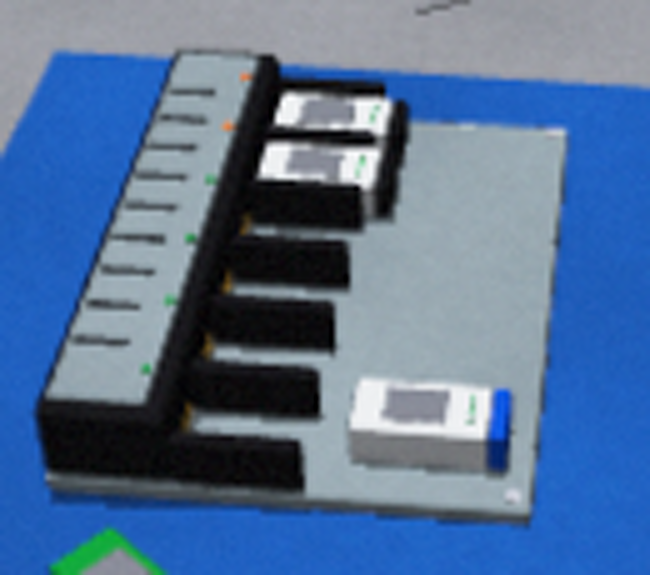

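The zoomed views give crisp edges: the shelf's front corners are at about zoom (67,458) and (597,460), the divider tips at row 275, and the pack spans zoom x 103–167, y 305–433. I'll fit edges for the dock and pack poses.

```bash
cat > meas.py <<'E'
from h import *
def sub(c,side,x0,y0,x1,y1,axis,thr=None,f=None):
    pass
def dock(c):
    im=c['pixels'].astype(float); d=im[:,:,0]-im[:,:,2]  # blue-red: mat high, deck low
    d=cv2.GaussianBlur(d,(3,3),0.6)
    L=[];Rr=[];F=[]
    def cross(v,pos):
        m=(np.median(v[:3])+np.median(v[-3:]))/2; s=np.where((v[:-1]-m)*(v[1:]-m)<=0)[0]
        if len(s)==0: return None
        i=s[len(s)//2]; return pos[i]+(m-v[i])/(v[i+1]-v[i]+1e-9)
    for r in range(186,212):
        L.append((cross(d[r,207:220],range(207,220)),r)); Rr.append((cross(d[r,313:328],range(313,328)),r))
    for u in range(242,314):
        F.append((u,cross(d[210:224,u],range(210,224))))
    return [np.array([p for p in X if None not in p],float) for X in (L,Rr,F)]
def fit(P):
    vx,vy,x,y=cv2.fitLine(P.astype(np.float32),cv2.DIST_HUBER,0,.01,.01).ravel(); return np.array([x,y]),np.array([vx,vy])
E
python3 - <<'E'
from meas import *
c=pickle.load(open('top0.pkl','rb'))
L,R,F=dock(c)
W=[np.array([onz(c,p,.012)[:2] for p in X]) for X in (L,R,F)]
fl=[fit(w) for w in W]
def inter(a,b):
    s=np.linalg.solve(np.c_[a[1],-b[1]],b[0]-a[0]); return a[0]+a[1]*s[0]
cl=inter(fl[0],fl[2]);cr=inter(fl[1],fl[2])
print('FL',cl,'FR',cr,np.linalg.norm(cl-cr))
yv=(cl-cr)/np.linalg.norm(cl-cr); xv=np.array([yv[1],-yv[0]])
th=np.arctan2(xv[1],xv[0]); print('yaw',np.degrees(th),[np.degrees(np.arctan2(f[1][1],f[1][0])) for f in fl])
o=(cl+cr)/2+.13*xv; print('dock origin',o)
# check divider tips
T=lambda x,y,z: np.r_[o+xv*x+yv*y,z]
for y in (.168,.112,.056,0): print('tip',y,proj(c,T(-.01,y,.042)), (proj(c,T(-.01,y,.042))-[200,125])*5+2)
s=pickle.load(open('side0.pkl','rb'))
for p in [(-.13,.175,.012),(-.13,-.175,.012),(-.01,.163,.042),(-.01,.107,.042)]: print('side zoom',p,(proj(s,T(*p))-[170,130])*5+2)
# pack: top face contour
hsv=cv2.cvtColor(c['pixels'],cv2.COLOR_BGR2HSV)
im=c['pixels'];
print(im[197,220:236].tolist()); print(im[183:216,224].tolist())
E
```

```text
FL [0.4510694  0.11798391] FR [ 0.4580559  -0.23166668] 0.3497204
yaw 1.1446959 [np.float32(1.2756099), np.float32(0.80790764), np.float32(-88.8553)]
dock origin [ 0.58453673 -0.05424433]
tip 0.168 [214.11622442 179.01066589] [ 72.58112211 272.05332946]
tip 0.112 [231.50829271 179.10289727] [159.54146356 272.51448636]
tip 0.056 [248.89626513 179.19524761] [246.48132565 272.97623804]
tip 0 [266.27945547 179.28769463] [333.39727733 273.43847317]
side zoom (-0.13, 0.175, 0.012) [532.20162944 509.23659   ]
side zoom (-0.13, -0.175, 0.012) [569.22111654 125.06802416]
side zoom (-0.01, 0.163, 0.042) [304.85841569 435.57963052]
side zoom (-0.01, 0.107, 0.042) [321.53581819 363.82306988]
[[175, 172, 166], [191, 190, 188], [191, 190, 189], [170, 167, 164], [159, 154, 151], [159, 154, 150], [159, 154, 150], [157, 153, 149], [158, 153, 149], [161, 156, 153], [170, 166, 165], [186, 185, 184], [184, 182, 183], [155, 151, 148], [160, 156, 146], [167, 163, 154]]
[[169, 166, 155], [170, 167, 157], [174, 172, 164], [187, 186, 184], [198, 197, 197], [199, 198, 200], [199, 198, 199], [193, 191, 191], [169, 166, 164], [159, 155, 151], [160, 155, 152], [160, 154, 152], [158, 154, 149], [157, 154, 149], [159, 154, 151], [161, 157, 153], [159, 155, 150], [160, 155, 152], [172, 169, 167], [193, 192, 192], [199, 198, 199], [194, 194, 193], [181, 187, 178], [194, 196, 194], [193, 191, 191], [175, 160, 154], [181, 127, 100], [184, 113, 74], [176, 124, 99], [169, 155, 142], [165, 162, 150], [165, 162, 153], [160, 154, 146]]
```

```bash
cat > pk.py <<'E'
from h import *
# dock pose
O=np.array([0.58454,-0.05424]); TH=np.radians(1.145)
XV=np.array([np.cos(TH),np.sin(TH)]);YV=np.array([-XV[1],XV[0]])
def D(p): return np.array([(p[:2]-O)@XV,(p[:2]-O)@YV])
def Wd(x,y): return O+XV*x+YV*y
E
python3 - <<'E'
from pk import *
for n in ('top','side'):
    c=pickle.load(open(n+'0.pkl','rb'))
    S=4
    im=cv2.resize(c['pixels'],None,fx=S,fy=S,interpolation=cv2.INTER_CUBIC)
    hsv=cv2.cvtColor(im,cv2.COLOR_BGR2HSV)
    u,v=proj(c,np.r_[Wd(-.072,.13),.038]); print(n,u,v)
    # bright white+ blue
    white=((im.min(2)>175)).astype(np.uint8)
    blue=((hsv[...,1]>80)&(hsv[...,0]>95)).astype(np.uint8)
    m=np.zeros_like(white); b0=(int(u-25)*S,int(v-25)*S,int(u+25)*S,int(v+25)*S)
    for nm,mm in (('white',white),('blue',blue)):
        k,lab,st,ce=cv2.connectedComponentsWithStats(mm)
        for i in range(1,k):
            if st[i,4]>100 and st[i,4]<20000 and b0[0]<ce[i][0]<b0[2] and b0[1]<ce[i][1]<b0[3]:
                pts=cv2.findContours((lab==i).astype(np.uint8),cv2.RETR_EXTERNAL,cv2.CHAIN_APPROX_NONE)[0][0][:,0,:]
                r=cv2.minAreaRect(pts.astype(np.float32)); bx=(cv2.boxPoints(r)+.5)/S-.5
                print(n,nm,st[i],'box px',bx.round(1).tolist(),'dock mm @38',[ (D(onz(c,p,.038))*1000).round(1).tolist() for p in bx])
E
```

```text
top 225.81810093041184 198.3629468602847
top white [ 883  744   48   90 2800] box px [[220.39999389648438, 185.60000610351562], [232.10000610351562, 185.60000610351562], [232.10000610351562, 207.89999389648438], [220.39999389648438, 207.89999389648438]] dock mm @38 [[-31.0, 147.9], [-30.8, 110.0], [-102.5, 109.4], [-102.7, 147.2]]
top blue [883 836  50  12 517] box px [[220.39999389648438, 208.60000610351562], [232.60000610351562, 208.60000610351562], [232.60000610351562, 211.39999389648438], [220.39999389648438, 211.39999389648438]] dock mm @38 [[-105.1, 147.2], [-104.9, 107.8], [-113.7, 107.7], [-113.9, 147.1]]
side 255.67067741109588 210.79058706310602
side white [ 959  821  114   51 3401] box px [[239.10000610351562, 215.60000610351562], [239.89999389648438, 204.5], [267.79998779296875, 206.5], [267.0, 217.5]] dock mm @38 [[-30.9, 152.4], [-26.8, 109.6], [-102.7, 110.0], [-104.3, 152.5]]
side white [1084  911   13   11  108] box px [[270.6000061035156, 227.39999389648438], [273.6000061035156, 227.39999389648438], [273.6000061035156, 229.89999389648438], [270.6000061035156, 229.89999389648438]] dock mm @38 [[-116.5, 187.0], [-124.1, 186.2], [-124.7, 194.9], [-117.2, 195.7]]
side blue [1069  830   22   68 1187] box px [[266.29998779296875, 223.6999969482422], [267.8999938964844, 206.8000030517578], [272.6000061035156, 207.1999969482422], [270.8999938964844, 224.10000610351562]] dock mm @38 [[-104.3, 175.1], [-103.0, 111.2], [-115.6, 111.7], [-116.4, 175.5]]
```

The pack's centre is at about dock (−72, +128) mm, nearly straight. I'll work out the tool axes and the first moves.

```bash
cat > plan.py <<'E'
from pk import *
from bench import *
from scipy.spatial.transform import Rotation as Rn
def tool():
    o=get_obs(); R=Rn.from_euler('xyz',o['tcp_rot'],degrees=True).as_matrix(); return o,R
def to(x,y,z,o=None,R=None):
    """shift needed in tool scaled units to bring TCP to dock x,y (m), world z"""
    o,R=tool(); p=np.r_[Wd(x,y),z]; d=R.T@(p-o['position'])
    return (d/.2).round(4)
def status():
    o,R=tool(); p=o['position']
    print('t',round(o['t'],2),'world',p.round(4),'dock',(D(p)*1000).round(1),'z',round(p[2]*1000,1),'F',o['contact_force'].round(2),'grip',round(o['grip_width']*1000,1))
    yx=R[:,1]; print('toolY in dock deg',round(np.degrees(np.arctan2(yx[1],yx[0])-TH),2),'toolx',R[:,0].round(3))
E
python3 - <<'E'
from plan import *
status(); o,R=tool(); print(R.round(3), o['q'].round(1)); print(Wd(.005,.168),to(.005,.168,.2))
E
```

```text
t 0.1 world [0.2342 0.6058 0.2303] dock [-337.1  666.9] z 230.3 F [-1.16  0.46 -0.55] grip 85.4
toolY in dock deg 67.72 toolx [-0.    -0.002 -1.   ]
[[-0.     0.36   0.933]
 [-0.002  0.933 -0.36 ]
 [-1.    -0.002  0.   ]] [-68.1  18.4  -4.   83.2   1.3  78.5  -3.3]
[0.58618191 0.11382637] [ 0.1549 -1.6599  2.5283]
```

>>> step_arm --deltas '[[[0,0,-0.11,0.17,0.08],[0,0,-0.22,0.34,0.16],[0,0,-0.33,0.5,0.24],[0,0,-0.44,0.67,0.32],[0,0,-0.55,0.84,0.4]]]' --grip_force 20

```text
t: 0.6
position: [0.3519, 0.4415, 0.2309]
tcp_rot: [-74.0, 90.0, -131.4]
contact_force: [0.2, 0.1, -1.0]
grip_width: 0.0125
```

Run:
```python
from plan import *
status(); print(to(.005,.168,.2))
```

```text
t 0.6 world [0.3519 0.4415 0.2309] dock [-222.7  500.3] z 230.9 F [ 0.25  0.08 -1.05] grip 12.5
toolY in dock deg 31.44 toolx [-0. -0. -1.]
[0.1547 0.1044 2.0113]
```

>>> step_arm --deltas '[[[0,0,0.01,0.2,0.07],[0,0,0.02,0.4,0.14],[0,0,0.03,0.6,0.21],[0,0,0.04,0.8,0.28],[0,0,0.05,1.0,0.349]]]'

```text
t: 1.1
position: [0.4689, 0.279, 0.231]
tcp_rot: [-76.8, 90.0, -165.6]
contact_force: [0.2, 0.2, 0.3]
grip_width: 0.0003
```

Run:
```python
from plan import *
status(); print(to(.005,.168,.1))
```

```text
t 1.1 world [0.4689 0.279  0.231 ] dock [-109.   335.5] z 231.0 F [0.22 0.21 0.29] grip 0.3
toolY in dock deg 0.06 toolx [-0. -0. -1.]
[0.6551 0.5694 0.838 ]
```

>>> step_arm --deltas '[[[0,0.1,0.12,0.17,0],[0,0.22,0.24,0.34,0],[0,0.33,0.36,0.51,0],[0,0.45,0.48,0.68,0],[0,0.55,0.569,0.838,0]]]'

```text
t: 1.6
position: [0.5869, 0.1139, 0.1197]
tcp_rot: [-42.7, 89.9, -131.3]
contact_force: [0.2, 1.0, 1.1]
grip_width: -0.0002
```

Run:
```python
from plan import *
status(); print(to(.005,.168,.042))
```

```text
t 1.6 world [0.5869 0.1139 0.1197] dock [  5.8 168. ] z 119.7 F [0.23 0.95 1.06] grip -0.2
toolY in dock deg 0.27 toolx [-0.001 -0.001 -1.   ]
[ 3.886e-01 -3.500e-03 -2.000e-04]
```

>>> step_arm --deltas '[[[0,0.09,0,0,0],[0,0.18,0,0,0],[0,0.27,0,0,0],[0,0.34,0,0,0],[0,0.36,0,0,0]]]'

```text
t: 2.1
position: [0.5849, 0.1157, 0.0473]
tcp_rot: [-74.5, 89.8, -163.1]
contact_force: [-0.6, -1.0, 0.1]
grip_width: -0.0002
```

>>> step_arm --deltas '[[[0,0.005,0,0,0],[0,0.01,0,0,0],[0,0.015,0,0,0],[0,0.02,0,0,0],[0,0.02,0,0,0]]]'

```text
t: 2.6
position: [0.5866, 0.1161, 0.0457]
tcp_rot: [116.1, 90.0, 27.6]
contact_force: [0.7, -0.3, 0.2]
grip_width: 0.0002
```

>>> step_arm --deltas '[[[0,0.005,0,0,0],[0,0.01,0,0,0],[0,0.01,0,0,0]]]'

```text
t: 2.9
position: [0.5863, 0.1159, 0.0432]
tcp_rot: [-83.9, 90.0, -172.4]
contact_force: [-0.1, -0.4, 0.3]
grip_width: -0.0001
```

Run:
```python
from plan import *
status()
```

```text
t 2.9 world [0.5863 0.1159 0.0432] dock [  5.1 170.1] z 43.2 F [-0.13 -0.36  0.27] grip -0.1
toolY in dock deg 0.32 toolx [-0. -0. -1.]
```

>>> step_arm --deltas '[[[0,0.005,0,0,0],[0,0.01,0,0,0],[0,0.01,0,0,0]]]'

```text
t: 3.2
position: [0.5865, 0.116, 0.0422]
tcp_rot: [170.7, 90.0, 82.2]
contact_force: [-3.0, 0.2, 6.0]
grip_width: 0.0
```

>>> step_arm --deltas '[[[0,0.005,0,0,0],[0,0.005,0,0,0]]]'

```text
t: 3.4
position: [0.5865, 0.116, 0.0421]
tcp_rot: [-175.1, 90.0, 96.3]
contact_force: [-4.8, -0.2, 11.4]
grip_width: 0.0001
```

>>> step_arm --deltas '[[[0,-0.05,0,0,0],[0,-0.1,0,0.05,0],[0,-0.1,0,0.2,0],[0,-0.1,0,0.285,0],[0,-0.1,0,0.285,0]]]'

```text
t: 3.9
position: [0.5883, 0.0542, 0.0612]
tcp_rot: [31.3, 89.9, -57.6]
contact_force: [-0.9, -0.6, 0.3]
grip_width: -0.0001
```

Run:
```python
from plan import *
status()
import cv2
c=read_camera('side'); cv2.imwrite('pics/s1.png',cv2.resize(c['pixels'][110:260,150:350],None,fx=4,fy=4))
```

```text
t 3.9 world [0.5883 0.0542 0.0612] dock [  5.9 108.4] z 61.2 F [-0.87 -0.63  0.29] grip -0.1
toolY in dock deg -0.01 toolx [ 0.001 -0.002 -1.   ]
```

View pics/s1.png

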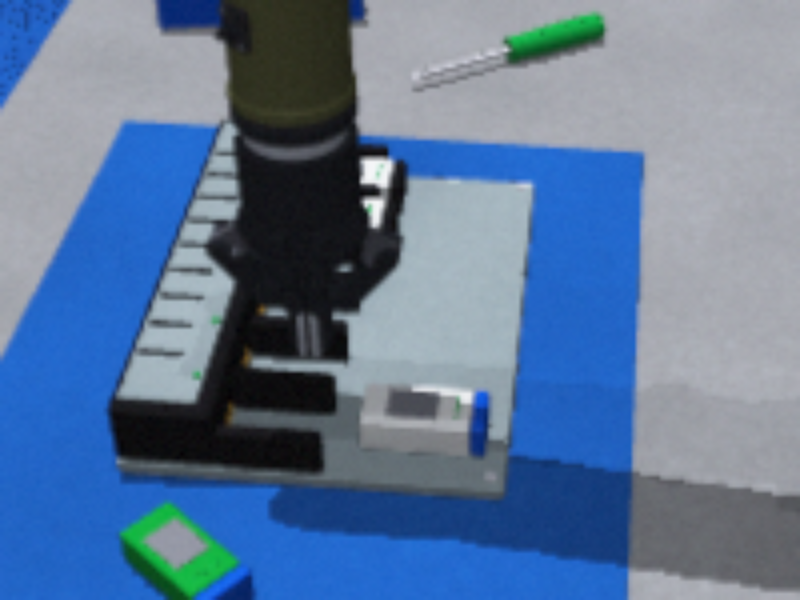

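The side view shows the shut fingertips over the second divider at zoom (312,350), with the pack undisturbed at (425,420). I'll descend and touch divider 2.

>>> step_arm --deltas '[[[0,0.04,0,-0.01,0],[0,0.08,0,-0.01,0],[0,0.09,0,-0.01,0],[0,0.095,0,-0.01,0],[0,0.095,0,-0.01,0]]]'

```text
t: 4.45
position: [0.5873, 0.0628, 0.0421]
tcp_rot: [-135.1, 89.9, 136.5]
contact_force: [-4.2, -0.1, 10.4]
grip_width: -0.0003
```

>>> step_arm --deltas '[[[0,0.005,0,0,0],[0,0.005,0,0,0]]]'

```text
t: 4.65
position: [0.5874, 0.0628, 0.042]
tcp_rot: [-141.8, 89.9, 129.7]
contact_force: [-6.0, -0.2, 16.6]
grip_width: 0.0002
```

>>> step_arm --deltas '[[[0,-0.05,0,0,0],[0,-0.1,0,0.05,0],[0,-0.1,0,0.2,0],[0,-0.1,0,0.3,0],[0,-0.1,0,0.3,0]]]'

```text
t: 5.15
position: [0.5893, -0.0041, 0.0607]
tcp_rot: [11.5, 89.9, -77.4]
contact_force: [0.5, -1.5, -0.1]
grip_width: 0.0004
```

Run:
```python
from plan import *
status()
```

```text
t 5.15 world [ 0.5893 -0.0041  0.0607] dock [ 5.8 50.1] z 60.7 F [ 0.46 -1.5  -0.15] grip 0.4
toolY in dock deg -0.01 toolx [ 0.001 -0.003 -1.   ]
```

>>> step_arm --deltas '[[[0,0.04,0,0,0],[0,0.08,0,0,0],[0,0.09,0,0,0],[0,0.095,0,0,0],[0,0.095,0,0,0]]]'

```text
t: 5.65
position: [0.5889, 0.0025, 0.0421]
tcp_rot: [-126.3, 89.9, 145.2]
contact_force: [-5.0, 0.4, 11.2]
grip_width: 0.0003
```

Run:
```python
from plan import *
status()
```

```text
t 5.65 world [0.5889 0.0025 0.0421] dock [ 5.5 56.6] z 42.1 F [-5.05  0.39 11.23] grip 0.3
toolY in dock deg 0.43 toolx [-0.002  0.001 -1.   ]
```

All three dividers are touched, at 11–17 N each. Next I'll go up and across to the pack's left side with the fingers partly open.

>>> step_arm --deltas '[[[0,-0.15,0,0,0],[0.47,-0.3,0,-0.1,0],[0.47,-0.3,-0.12,-0.3,0],[0.47,-0.3,-0.25,-0.48,0],[0.47,-0.3,-0.387,-0.56,0]]]'

```text
t: 6.15
position: [0.5073, 0.1164, 0.1007]
tcp_rot: [-159.4, 89.9, 112.4]
contact_force: [-0.1, 0.5, 0.5]
grip_width: 0.04
```

>>> step_arm --deltas '[[[0.47,0,0,0,0],[0.47,0,0,0,0]]]'

```text
t: 6.35
position: [0.5086, 0.1122, 0.101]
tcp_rot: [-149.9, 90.0, 121.7]
contact_force: [0.9, -1.3, 0.5]
grip_width: 0.0402
```

Run:
```python
from plan import *
status(); print(to(-.072,.168,.018))
```

```text
t 6.35 world [0.5086 0.1122 0.101 ] dock [-72.6 168. ] z 101.0 F [ 0.9  -1.27  0.52] grip 40.2
toolY in dock deg 0.5 toolx [-0.  0. -1.]
[ 4.149e-01  3.000e-03 -2.000e-04]
```

>>> step_arm --deltas '[[[0.47,0.1,0,0,0],[0.47,0.2,0,0,0],[0.47,0.3,0,0,0],[0.47,0.38,0,0,0],[0.47,0.4,0,0,0]]]'

```text
t: 6.85
position: [0.5086, 0.1095, 0.0193]
tcp_rot: [-53.0, 89.8, -141.6]
contact_force: [0.5, 0.2, -0.6]
grip_width: 0.0401
```

Run:
```python
from plan import *
status()
c=read_camera('side'); cv2.imwrite('pics/s2.png',cv2.resize(c['pixels'][110:260,150:350],None,fx=4,fy=4))
```

```text
t 6.85 world [0.5086 0.1095 0.0193] dock [-72.6 165.2] z 19.3 F [ 0.51  0.21 -0.58] grip 40.1
toolY in dock deg 0.22 toolx [-0.003 -0.002 -1.   ]
```

View pics/s2.png

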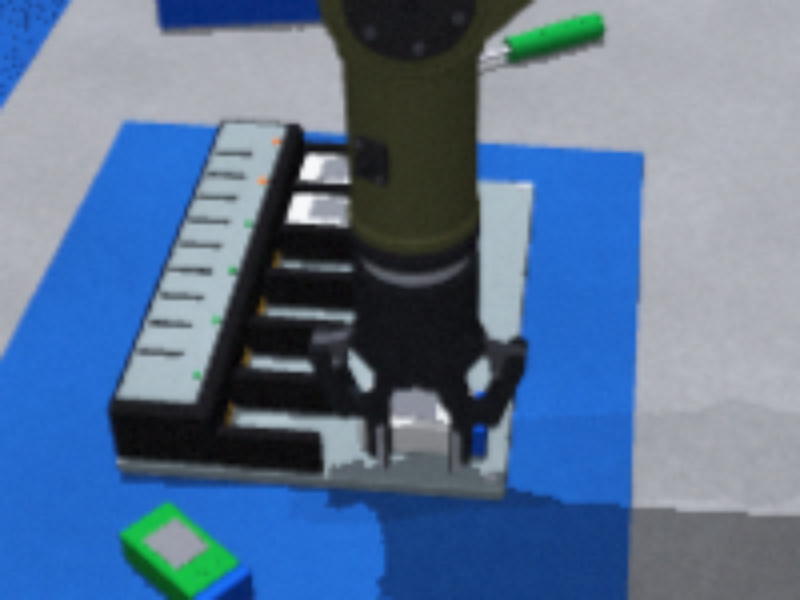

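The side view shows both fingertips, at zoom (378,450) and (460,455), standing beside the pack's left side and clear of it. I'll start the sideways push.

>>> step_arm --deltas '[[[0.47,0,0,0.04,0],[0.47,0,0,0.09,0],[0.47,0,0,0.14,0],[0.47,0,0,0.19,0],[0.47,0,0,0.24,0]]]'

```text
t: 7.4
position: [0.5105, 0.0619, 0.0217]
tcp_rot: [116.4, 90.0, 27.8]
contact_force: [-0.6, 1.5, -1.0]
grip_width: 0.0404
```

>>> step_arm --deltas '[[[0.47,0,0,0.04,0],[0.47,0,0,0.08,0],[0.47,0,0,0.12,0],[0.47,0,0,0.16,0],[0.47,0,0,0.16,0]]]'

```text
t: 7.9
position: [0.5113, 0.0293, 0.0214]
tcp_rot: [19.9, 90.0, -68.8]
contact_force: [-0.2, -0.8, 0.8]
grip_width: 0.04
```

Run:
```python
from plan import *
status()
for n,b in (('side',(110,260,150,350)),('top',(125,225,200,335))):
    c=read_camera(n); pickle.dump(c,open(n+'3.pkl','wb')); cv2.imwrite(f'pics/{n}3.png',cv2.resize(c['pixels'][b[0]:b[1],b[2]:b[3]],None,fx=4,fy=4))
```

```text
t 7.9 world [0.5113 0.0293 0.0214] dock [-71.6  85. ] z 21.4 F [-0.18 -0.82  0.8 ] grip 40.0
toolY in dock deg 0.22 toolx [ 0.    -0.001 -1.   ]
```

View pics/side3.png

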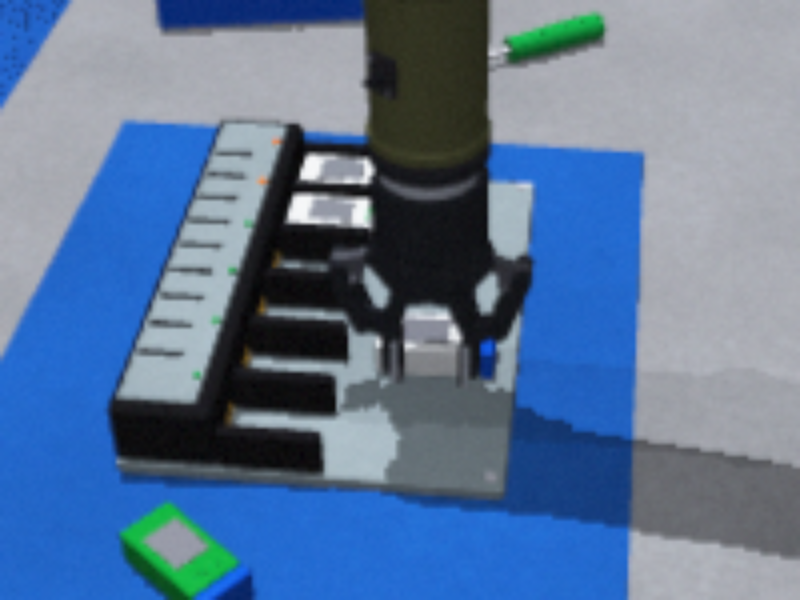

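View pics/top3.png

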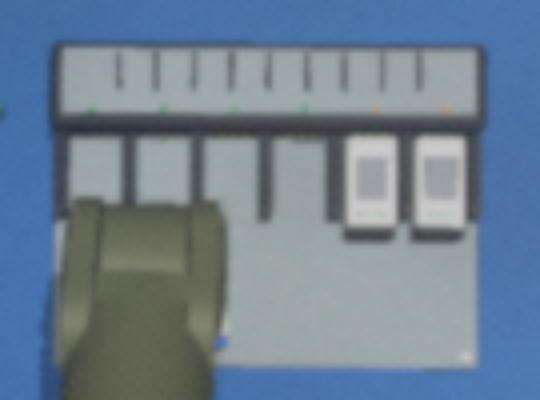

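Run:
```python
from pk import *
c=pickle.load(open('top3.pkl','rb')); 
for z in (.038,.012): print(D(onz(c,(227/4-.4+200,342/4-.4+125),z))*1000)
im=c['pixels']; print(im[208:213,250:262].astype(int)[...,0]-im[208:213,250:262][...,2])
s=pickle.load(open('side3.pkl','rb'))['pixels']; print((s[200:204,262:280].astype(int)[...,0]-s[200:204,262:280][...,2]))
```

```text
[-109.24605877   31.49563232]
[-109.06951088   31.1410579 ]
[[-20 -19 -18 -14   2  12  14  12  12  11  12  12]
 [-17 -19 -17  -2  39  59  50  20  11  13  12  12]
 [-17 -18 -14  21  79  95  66  23  11  13  12  13]
 [-17 -18 -15  21  77  80  52  22  13  13  12  13]
 [-14 -17 -15   1  28  29  22  14  12  13  12  13]]
[[  6   3   4  10  11   9   6   6  93 110 105  68  23  23  25  24  24  76]
 [  7   5   5   7  13   7   4  11  94 107 108  57  27  24  22  24  23  45]
 [  6   6   4   8  15   8   8  20  91 107 102  52  24  23  24  26  23  52]
 [  8   9   7  10  14   9   6  16  83 110 108  38  22  24  25  26  22  81]]
```

>>> step_arm --deltas '[[[0.47,0,0,0.03,0],[0.47,0,0,0.06,0],[0.47,0,0,0.085,0],[0.47,0,0,0.105,0],[0.47,0,0,0.115,0]]]'

```text
t: 8.5
position: [0.5116, 0.0074, 0.0213]
tcp_rot: [-62.3, 90.0, -150.9]
contact_force: [0.3, 0.9, -1.5]
grip_width: 0.0403
```

>>> step_arm --deltas '[[[0.47,0,0,0,0],[0.47,0,0,0,0]]]'

```text
t: 8.7
position: [0.5118, 0.0077, 0.0214]
tcp_rot: [31.6, 90.0, -56.9]
contact_force: [0.3, -0.4, 0.9]
grip_width: 0.04
```

Run:
```python
from plan import *
status()
c=read_camera('top'); im=c['pixels'].astype(int); d=im[...,0]-im[...,2]; print(d[207:214,253:272])
cv2.imwrite('pics/top4.png',cv2.resize(c['pixels'][125:225,200:335],None,fx=4,fy=4)); pickle.dump(c,open('top4.pkl','wb'))
```

```text
t 8.7 world [0.5118 0.0077 0.0214] dock [-71.5  63.4] z 21.4 F [ 0.26 -0.4   0.89] grip 40.0
toolY in dock deg 0.3 toolx [ 0. -0. -1.]
[[-15 -14 -14 -17 -16 -18 -20 -19 -18 -17 -10   6  10  12  12  11  12  13
   12]
 [-13 -13 -12 -12 -16 -20 -17 -19 -19 -18  -7   7  11  11  12  13  12  12
   12]
 [-14 -13 -12 -13 -14 -19 -20 -17 -18 -16  -4   7  10  11  11  12  12  11
   12]
 [-15 -13 -13 -13 -13 -15 -18 -19 -18 -12   1  11  11  10  11  13  12  13
   13]
 [-14 -15 -11 -11 -13 -12 -17 -17 -16  -6   9  11  12  11  12  11  12  13
   12]
 [-14 -12 -14 -13 -13 -11 -17 -15 -16  -8   9  12  12  12  10  11  11  11
   12]
 [-14 -14 -13 -11 -12 -11 -12 -15 -17  -8   9  13  13  11  12  11  12  13
   11]]
```

View pics/top4.png

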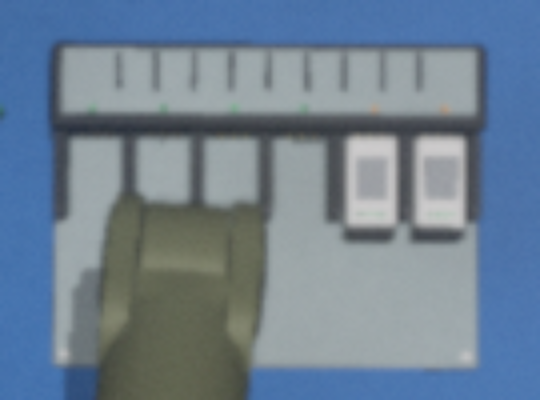

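>>> step_arm --deltas '[[[0.47,0,0,-0.06,0],[0.47,0,0,-0.12,0],[0.47,-0.2,0,-0.15,0],[0.47,-0.4,0,-0.25,0],[0.3,-0.5,0,-0.45,0]]]'

```text
t: 9.25
position: [0.5113, 0.0972, 0.1249]
tcp_rot: [94.1, 89.7, 5.4]
contact_force: [0.6, 1.0, 0.1]
grip_width: 0.027
```

>>> step_arm --deltas '[[[0.2,0,0,-0.2,-0.09],[0.1,0,0,-0.4,-0.18],[0.1,0,0,-0.5,-0.27],[0.1,0,0,-0.5,-0.36],[0.1,0,0,-0.5,-0.45]]]'

```text
t: 9.75
position: [0.5059, 0.2008, 0.1212]
tcp_rot: [-164.2, 90.0, 148.3]
contact_force: [-0.6, 0.0, 0.9]
grip_width: 0.0086
```

Run:
```python
from plan import *
status()
for n,b in (('side',(110,260,150,350)),('top',(125,225,200,335))):
    c=read_camera(n); pickle.dump(c,open(n+'5.pkl','wb')); cv2.imwrite(f'pics/{n}5.png',cv2.resize(c['pixels'][b[0]:b[1],b[2]:b[3]],None,fx=4,fy=4))
```

```text
t 9.75 world [0.5059 0.2008 0.1212] dock [-73.5 256.5] z 121.2 F [-0.59  0.04  0.91] grip 8.6
toolY in dock deg 41.39 toolx [-0.  0. -1.]
```

View pics/side5.png

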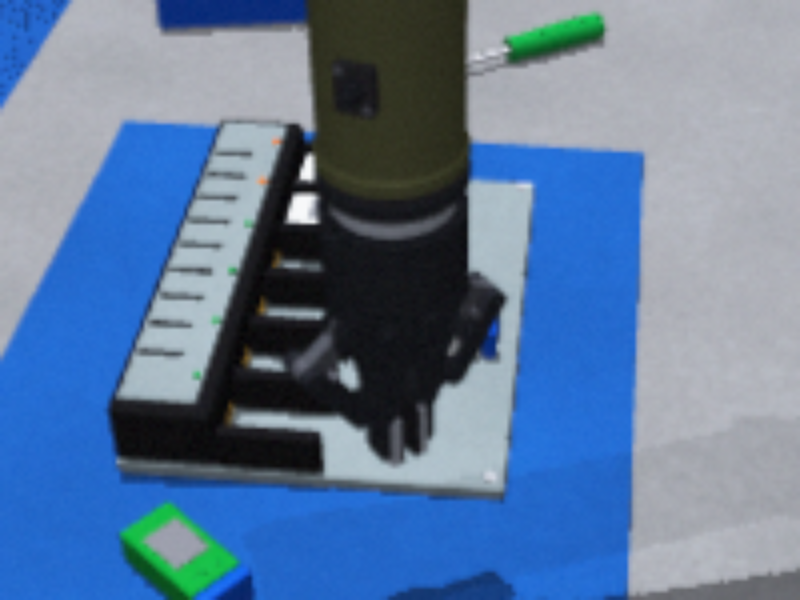

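View pics/top5.png

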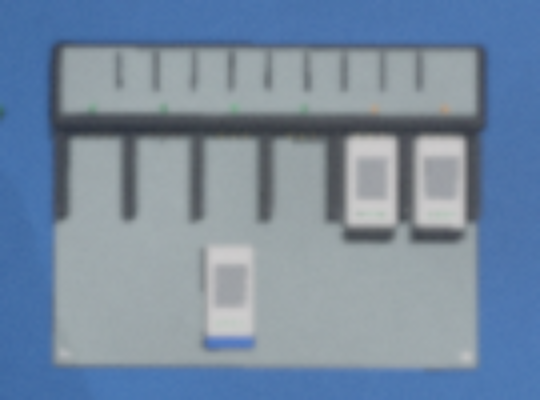

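The top view shows the pack free at zoom (230,297), in line with gap 3, which lies between the dividers at zoom x≈197 and 265. The pack looks straight. I'll measure it.

```bash
cat > mp.py <<'E'
from pk import *
def edges(c,X,Y):
    """subpixel: pack's blue-cap centroid and white top sides, top view, pack near dock (X,Y) m"""
    S=6; im=cv2.resize(c['pixels'],None,fx=S,fy=S,interpolation=cv2.INTER_CUBIC)
    hsv=cv2.cvtColor(im,cv2.COLOR_BGR2HSV)
    u,v=proj(c,np.r_[Wd(X,Y),.038])
    blue=((hsv[...,1]>80)&(hsv[...,0]>95)).astype(np.uint8); white=(im.min(2)>172).astype(np.uint8)
    for nm,mm in (('white',white),('blue',blue)):
        z=np.zeros_like(mm); a=[int((u-14)*S),int((u+14)*S),int((v-20)*S),int((v+20)*S)]; z[a[2]:a[3],a[0]:a[1]]=mm[a[2]:a[3],a[0]:a[1]]
        pts=cv2.findNonZero(z)[:,0,:].astype(float); pts=(pts+.5)/S-.5
        W=np.array([D(onz(c,p,.038)) for p in pts[::3]])*1000
        # sides: extreme in y for x bins
        L=[];R=[]
        for x in np.arange(W[:,0].min()+4,W[:,0].max()-4,3) if nm=='white' else []:
            w=W[abs(W[:,0]-x)<2]; L.append((x,w[:,1].max()));R.append((x,w[:,1].min()))
        print(nm,'x',np.percentile(W[:,0],[.5,99.5]).round(1),'y',np.percentile(W[:,1],[.5,99.5]).round(1),'cen',W.mean(0).round(1))
        if L:
            for q in (L,R):
                q=np.array(q); p=np.polyfit(q[:,0],q[:,1],1); print('  slope rad',p[0].round(4),'y at mid',np.polyval(p,q[:,0].mean()).round(1))
E
python3 - <<'E'
from mp import *
for f,a in (('top0.pkl',(-.072,.128)),('top5.pkl',(-.07,.03))): print(f); edges(pickle.load(open(f,'rb')),*a)
E
```

```text
top0.pklTraceback (most recent call last):
  File "<stdin>", line 2, in <module>
  File "mp.py", line 15, in edges
    w=W[abs(W[:,0]-x)<2]; L.append((x,w[:,1].max()));R.append((x,w[:,1].min()))
                                      ~~~~~~~~~~^^
    return umr_maximum(a, axis, None, out, keepdims, initial, where)
ValueError: zero-size array to reduction operation maximum which has no identity
```

```bash
sed -i 's/w=W\[abs(W\[:,0\]-x)<2\]; /w=W[abs(W[:,0]-x)<2]\n            if len(w)<3: continue\n            /' mp.py
python3 - <<'E'
from mp import *
for f,a in (('top0.pkl',(-.072,.128)),('top5.pkl',(-.07,.03))): print(f); edges(pickle.load(open(f,'rb')),*a)
E
```

```text
top0.pkl
white x [-120.   -30.7] y [109.1 164.1] cen [-69. 129.]
  slope rad -0.0769 y at mid 148.1
  slope rad -0.1992 y at mid 111.4
blue x [-134.4   -6.8] y [ 85.3 175.4] cen [-101.9  144.4]
top5.pkl
white x [-102.8  -30.7] y [ 9.9 47.7] cen [-68.1  28.8]
  slope rad 0.0037 y at mid 47.5
  slope rad 0.0046 y at mid 10.1
blue x [-132.4 -105.9] y [-12.2  76.1] cen [-119.5   32.1]
```

Run:
```python
from plan import *
status(); print(to(-.137,.028,.12)); o,R=tool()
```

```text
t 9.85 world [0.5062 0.1996 0.1212] dock [-73.2 255.3] z 121.2 F [-0.13  0.03  1.29] grip 8.3
toolY in dock deg 40.96 toolx [-0.  0. -1.]
[ 0.006  -0.9859  0.6494]
```

>>> step_arm --deltas '[[[0.1,0,-0.15,0.1,-0.09],[0.1,0,-0.35,0.23,-0.18],[0.1,0,-0.55,0.36,-0.27],[0.1,0,-0.75,0.5,-0.36],[0.1,0,-0.9,0.6,-0.45]]]'

```text
t: 10.35
position: [0.4524, -0.0137, 0.1215]
tcp_rot: [40.2, 90.0, 32.7]
contact_force: [0.1, -1.2, 1.3]
grip_width: 0.0083
```

Run:
```python
from plan import *
status(); print(to(-.137,.028,.12)); o,R=tool()
```

```text
t 10.35 world [ 0.4524 -0.0137  0.1215] dock [-131.3   43.1] z 121.5 F [ 0.06 -1.25  1.27] grip 8.3
toolY in dock deg 81.35 toolx [ 0.  0. -1.]
[ 0.0073 -0.0791 -0.0166]
```

>>> step_arm --deltas '[[[0.1,0,-0.09,-0.03,-0.09],[0.1,0,-0.09,-0.03,-0.096],[0.1,0,-0.09,-0.03,-0.096]]]'

```text
t: 10.65
position: [0.4452, -0.0279, 0.1215]
tcp_rot: [47.8, 89.9, 48.7]
contact_force: [0.3, 1.4, -0.4]
grip_width: 0.0085
```

Run:
```python
from plan import *
status(); print(to(-.137,.028,.12)); o,R=tool();print(o['q'].round(0))
```

```text
t 10.65 world [ 0.4452 -0.0279  0.1215] dock [-138.8   29.2] z 121.5 F [ 0.32  1.43 -0.4 ] grip 8.5
toolY in dock deg 89.72 toolx [ 0.001  0.001 -1.   ]
[ 0.0077 -0.0057  0.0089]
[-24.  -2.  24. 119.   1.  63.  90.]
```

>>> step_arm --deltas '[[[0.1,0.12,0,0,0],[0.1,0.25,0,0,0],[0.1,0.38,0,0,0],[0.1,0.47,0,0,0],[0.1,0.5,0,0,0]]]'

```text
t: 11.15
position: [0.4438, -0.027, 0.0194]
tcp_rot: [-173.8, 89.8, -172.7]
contact_force: [-1.0, 0.5, -0.0]
grip_width: 0.0083
```

Run:
```python
from plan import *
status()
for n,b in (('side',(110,260,150,350)),('top',(125,225,200,335))):
    c=read_camera(n); pickle.dump(c,open(n+'6.pkl','wb')); cv2.imwrite(f'pics/{n}6.png',cv2.resize(c['pixels'][b[0]:b[1],b[2]:b[3]],None,fx=4,fy=4))
```

```text
t 11.15 world [ 0.4438 -0.027   0.0194] dock [-140.1   30. ] z 19.4 F [-0.97  0.46 -0.01] grip 8.3
toolY in dock deg 89.95 toolx [-0.004 -0.    -1.   ]
```

View pics/side6.png

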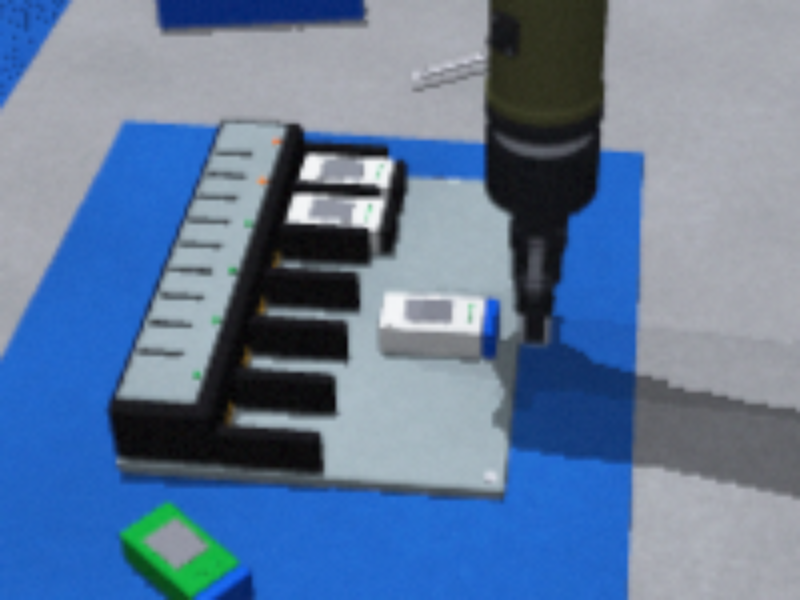

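View pics/top6.png

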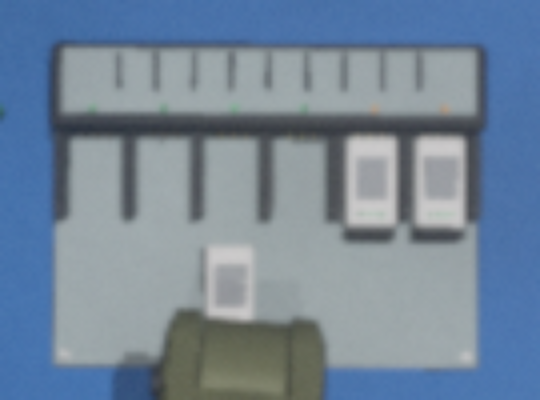

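The side view shows the fingertips at zoom (535,335) just behind the blue cap at (490,330), clear of it. I'll push forward into the mouth.

>>> step_arm --deltas '[[[0.1,0,0,0.04,0],[0.1,0,0,0.08,0],[0.1,0,0,0.12,0],[0.1,0,0,0.16,0],[0.1,0,0,0.19,0]]]'

```text
t: 11.75
position: [0.4837, -0.028, 0.0216]
tcp_rot: [129.7, 90.0, 130.8]
contact_force: [-3.7, 0.7, 3.5]
grip_width: 0.0087
```

Run:
```python
from plan import *
status()
for n,b in (('side',(110,260,150,350)),('top',(125,225,200,335))):
    c=read_camera(n); pickle.dump(c,open(n+'7.pkl','wb')); cv2.imwrite(f'pics/{n}7.png',cv2.resize(c['pixels'][b[0]:b[1],b[2]:b[3]],None,fx=4,fy=4))
```

```text
t 11.75 world [ 0.4837 -0.028   0.0216] dock [-100.3   28.3] z 21.6 F [-3.7   0.68  3.51] grip 8.7
toolY in dock deg 89.94 toolx [-0.  0. -1.]
```

View pics/side7.png

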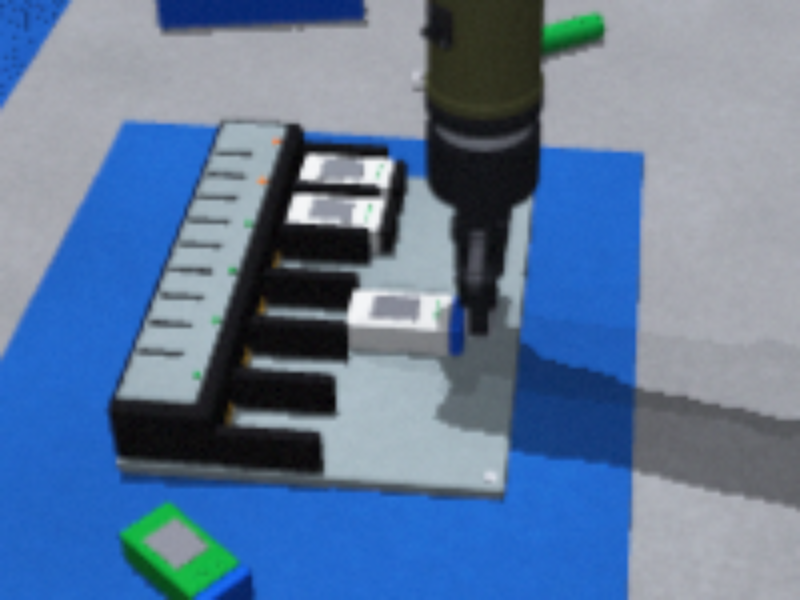

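View pics/top7.png

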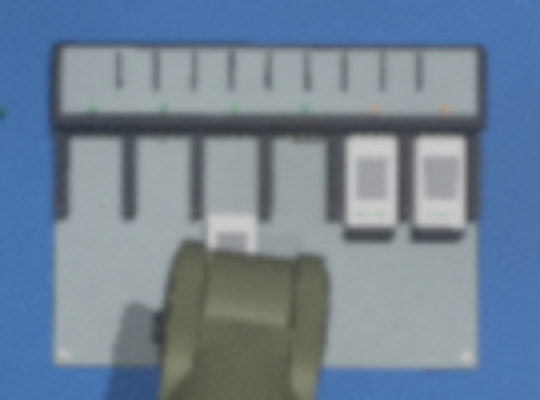

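The pack's nose is entering the third gap squarely: in the top view it spans zoom x 208–257 at row 215, between the dividers. I'll carry on.

>>> step_arm --deltas '[[[0.1,0,0,0.03,0],[0.1,0,0,0.06,0],[0.1,0,0,0.09,0],[0.1,0,0,0.12,0],[0.1,0,0,0.15,0]]]'

```text
t: 12.35
position: [0.5136, -0.0273, 0.0212]
tcp_rot: [-6.6, 90.0, -5.5]
contact_force: [-1.7, 0.5, -0.5]
grip_width: 0.0088
```

Run:
```python
from plan import *
status()
for n,b in (('side',(110,260,150,350)),('top',(125,225,200,335))):
    c=read_camera(n); pickle.dump(c,open(n+'8.pkl','wb')); cv2.imwrite(f'pics/{n}8.png',cv2.resize(c['pixels'][b[0]:b[1],b[2]:b[3]],None,fx=4,fy=4))
status()
```

```text
t 12.35 world [ 0.5136 -0.0273  0.0212] dock [-70.4  28.3] z 21.2 F [-1.7   0.49 -0.5 ] grip 8.8
toolY in dock deg 89.96 toolx [ 0. -0. -1.]
t 12.45 world [ 0.5144 -0.0274  0.0215] dock [-69.6  28.3] z 21.5 F [-0.07  0.37 -0.69] grip 8.6
toolY in dock deg 89.96 toolx [ 0.002 -0.    -1.   ]
```

View pics/top8.png

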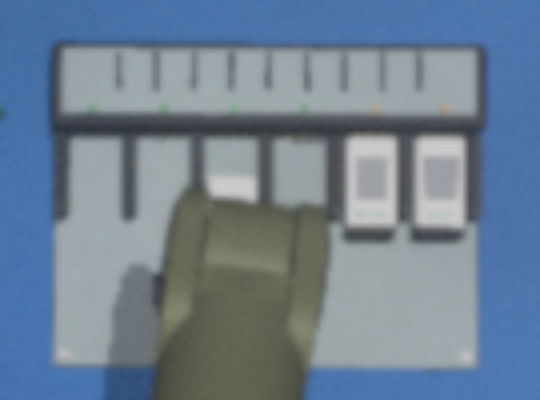

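View pics/side8.png

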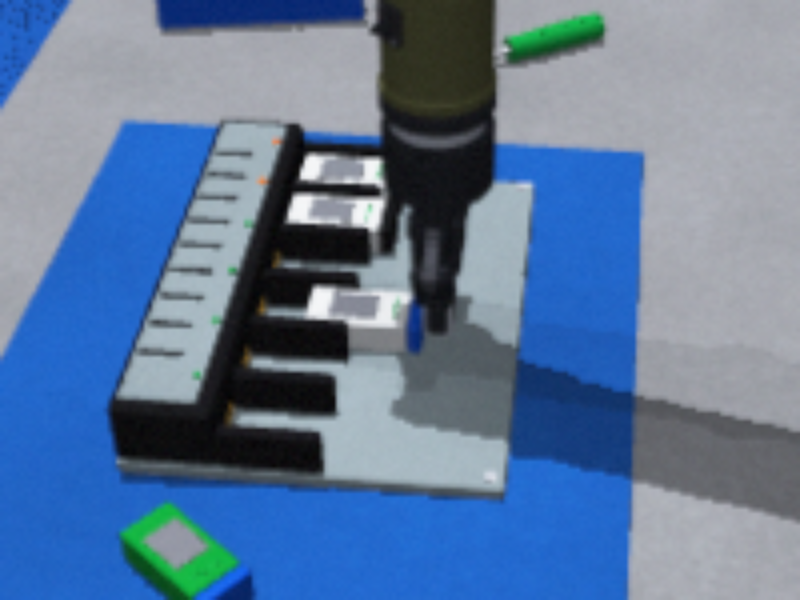

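The pack is about half way in and straight. I'll push on toward the stop.

>>> step_arm --deltas '[[[0.1,0,0,0.03,0],[0.1,0,0,0.06,0],[0.1,0,0,0.09,0],[0.1,0,0,0.12,0],[0.1,0,0,0.145,0]]]'

```text
t: 12.95
position: [0.5426, -0.0268, 0.0213]
tcp_rot: [-7.1, 90.0, -6.0]
contact_force: [-2.0, -0.1, 1.5]
grip_width: 0.009
```

>>> step_arm --deltas '[[[0.1,0,0,0.005,0],[0.1,0,0,0.01,0],[0.1,0,0,0.015,0],[0.1,0,0,0.015,0]]]'

```text
t: 13.35
position: [0.5447, -0.0268, 0.0213]
tcp_rot: [138.2, 90.0, 139.3]
contact_force: [-2.5, -0.0, 2.7]
grip_width: 0.0084
```

Run:
```python
from plan import *
status()
```

```text
t 13.35 world [ 0.5447 -0.0268  0.0213] dock [-39.3  28.3] z 21.3 F [-2.53 -0.03  2.74] grip 8.4
toolY in dock deg 89.95 toolx [-0.  0. -1.]
```

>>> step_arm --deltas '[[[0.1,0,0,0.005,0],[0.1,0,0,0.01,0],[0.1,0,0,0.015,0],[0.1,0,0,0.015,0]]]'

```text
t: 13.75
position: [0.5483, -0.0267, 0.0214]
tcp_rot: [-3.0, 90.0, -1.9]
contact_force: [-2.6, -0.5, 0.8]
grip_width: 0.0083
```

>>> step_arm --deltas '[[[0.1,0,0,0.005,0],[0.1,0,0,0.005,0]]]'

```text
t: 13.95
position: [0.549, -0.0267, 0.0213]
tcp_rot: [11.3, 90.0, 12.4]
contact_force: [-2.6, -1.3, 2.9]
grip_width: 0.0088
```

>>> step_arm --deltas '[[[0.1,0,0,0.005,0],[0.1,0,0,0.005,0]]]'

```text
t: 14.15
position: [0.5498, -0.0267, 0.0213]
tcp_rot: [178.2, 90.0, 179.3]
contact_force: [-3.3, -0.4, 2.2]
grip_width: 0.0087
```

>>> step_arm --deltas '[[[0.1,0,0,0.005,0],[0.1,0,0,0.005,0]]]'

```text
t: 14.35
position: [0.5499, -0.0267, 0.0212]
tcp_rot: [172.4, 89.9, 173.5]
contact_force: [-6.1, -0.2, 5.3]
grip_width: 0.0085
```

>>> step_arm --deltas '[[[0.1,0,0,0.005,0],[0.1,0,0,0.005,0]]]'

```text
t: 14.55
position: [0.5498, -0.0267, 0.0211]
tcp_rot: [173.9, 89.7, 175.0]
contact_force: [-8.5, 0.1, 7.2]
grip_width: 0.0083
```

>>> step_arm --deltas '[[[0.1,0,0,0.005,0],[0.1,0,0,0.005,0]]]'

```text
t: 14.75
position: [0.5498, -0.0267, 0.0209]
tcp_rot: [173.7, 89.6, 174.7]
contact_force: [-10.6, 0.4, 8.8]
grip_width: 0.0085
```

Run:
```python
from plan import *
status()
c=read_camera('side'); cv2.imwrite('pics/s9.png',cv2.resize(c['pixels'][110:260,150:350],None,fx=4,fy=4)); pickle.dump(c,open('side9.pkl','wb'))
```

```text
t 14.75 world [ 0.5498 -0.0267  0.0209] dock [-34.2  28.3] z 20.9 F [-10.64   0.36   8.76] grip 8.5
toolY in dock deg 89.94 toolx [-0.007  0.001 -1.   ]
```

View pics/s9.png

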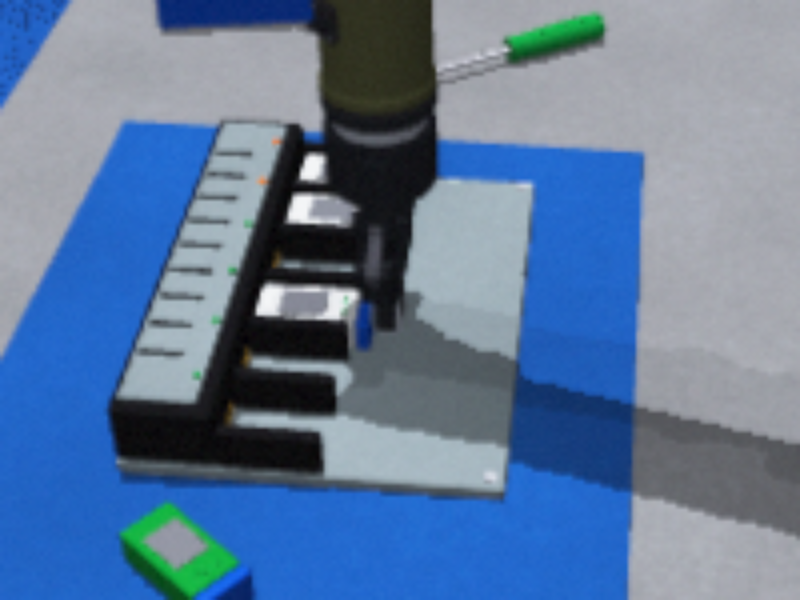

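The arm stalled at 0.5498 m while the force rose, so the pack is against the stop. I'll back straight off, then raise the hand and move it away.

>>> step_arm --deltas '[[[0.1,0,0,-0.01,0],[0.1,0,0,-0.03,0],[0.1,0,0,-0.08,0],[0.1,0,0,-0.16,0],[0.1,0,0,-0.24,0]]]'

```text
t: 15.3
position: [0.5048, -0.0276, 0.0215]
tcp_rot: [-4.7, 89.9, -3.6]
contact_force: [-0.2, -0.3, -0.2]
grip_width: 0.0088
```

>>> step_arm --deltas '[[[0.1,-0.2,0,0,0],[0.1,-0.4,0,0,0],[0.1,-0.6,0.15,0,0],[0.1,-0.7,0.35,0,0],[0.1,-0.7,0.55,0,0]]]'

```text
t: 15.8
position: [0.5055, 0.0839, 0.1658]
tcp_rot: [19.3, 89.4, 20.3]
contact_force: [-0.2, 0.9, -0.1]
grip_width: 0.0082
```

>>> step_arm --deltas '[[[0.1,0,0.2,0,0],[0.1,0,0.4,0,0],[0.1,0,0.6,0,0],[0.1,0,0.8,0,0],[0.1,0,0.8,0,0]]]'

```text
t: 16.3
position: [0.498, 0.2498, 0.1613]
tcp_rot: [76.5, 89.8, 78.1]
contact_force: [-0.5, -0.4, 0.4]
grip_width: 0.0084
```

```bash
python3 - <<'E'
from plan import *
status()
for n,b in (('side',(70,270,150,400)),('top',(125,225,200,335))):
    c=read_camera(n); pickle.dump(c,open(n+'10.pkl','wb')); cv2.imwrite(f'pics/{n}10.png',cv2.resize(c['pixels'][b[0]:b[1],b[2]:b[3]],None,fx=3 if n=='side' else 5,fy=3 if n=='side' else 5))
E
python3 - <<'E'
from mp import *
edges(pickle.load(open('top10.pkl','rb')),.018,.028)
E
```

```text
t 16.3 world [0.498  0.2498 0.1613] dock [-80.4 305.7] z 161.3 F [-0.49 -0.36  0.45] grip 8.4
toolY in dock deg 90.5 toolx [ 0.001  0.004 -1.   ]
white x [-12.4  57.5] y [ 9.7 47.5] cen [20.9 28.5]
  slope rad 0.0018 y at mid 47.4
  slope rad -0.0019 y at mid 9.6
blue x [-24.8 -15.6] y [10.1 48.4] cen [-20.   29.2]
```

View pics/top10.png

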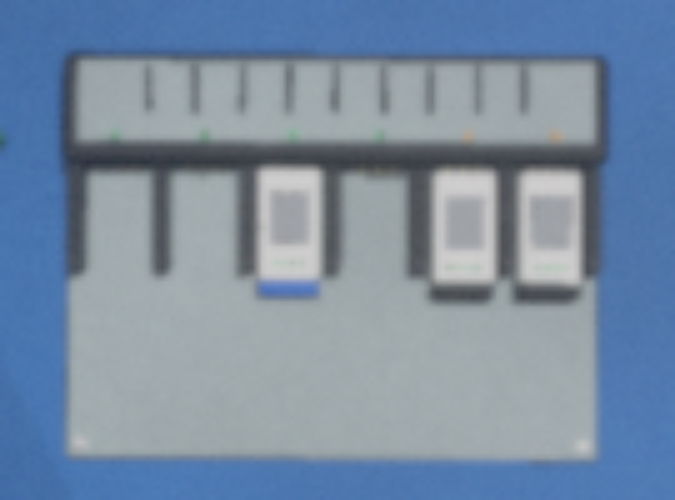

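View pics/side10.png

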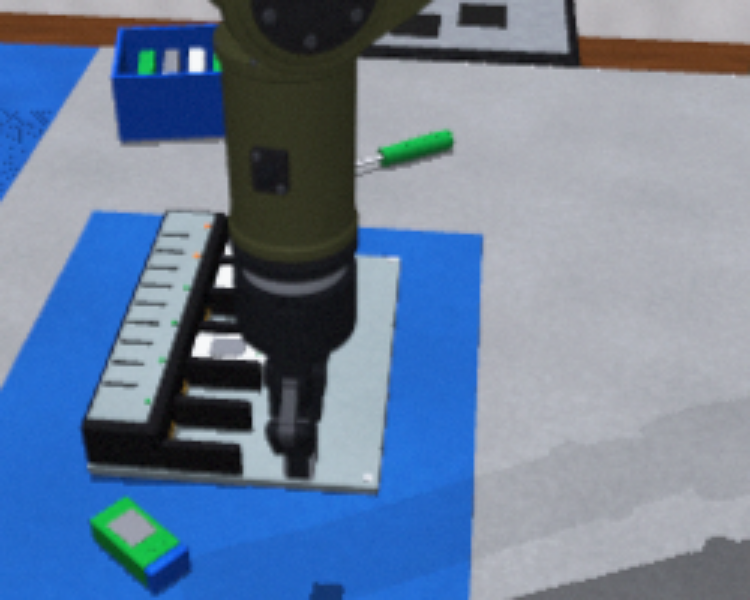

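The top view shows the blue-capped pack in gap 3 at zoom (288,232), its cap end level with the charging packs' caps and the shelf empty. The side view shows the hand well clear. I'll do one last check for anything moved, then hand in.

Run:
```python
from plan import *
a=pickle.load(open('top0.pkl','rb'))['pixels']; c=read_camera('top'); b=c['pixels']
def cmp(n,u,v,r=18):
    A=cv2.cvtColor(a[v-r:v+r,u-r:u+r],cv2.COLOR_BGR2GRAY).astype(np.float32);B=cv2.cvtColor(b[v-r:v+r,u-r:u+r],cv2.COLOR_BGR2GRAY).astype(np.float32)
    print(n,cv2.phaseCorrelate(A,B,cv2.createHanningWindow(A.shape[::-1],cv2.CV_32F)))
cmp('ch1',292,172,12);cmp('ch2',309,172,12);cmp('driver',385,208,30);cmp('ball',124,180)
edges=__import__('mp').edges; edges(c,.018,.028)
o=get_obs(); print(np.abs(o['qvel']).max(), o['t'])
sign_off()
```

```text
ch1 ((-0.0471791572176361, -0.010542514741512576), 0.9649048062662283)
ch2 ((-0.12990667533083844, -0.060739263967501955), 1.0185773919026058)
driver ((-0.06253754095993713, -0.08633301019595052), 0.897545092900594)
ball ((-1.052112865330713, -0.7064929967272242), 0.21796835940561177)
white x [-12.9  57.5] y [ 9.2 47.6] cen [20.9 28.4]
  slope rad 0.0042 y at mid 47.4
  slope rad 0.0032 y at mid 9.6
blue x [-24.8 -15.6] y [10.1 47.8] cen [-20.   29.1]
1.1567599040307202 16.45
the job is handed in; nothing more can be done
```

The job is done and handed in at about 16.5 s. The spare pack is fully home in the third gap and the hand is clear; no verdict was reported.

- **Divider touches:** I touched dividers 1, 2 and 3 in order from above, with a steady 11–17 N on each.
- **Pushing:** I pushed the pack about 100 mm sideways with two fingertips, then straight into the third gap until the arm stalled against the stop at about 10 N. Then I backed straight off.
- **Pack position:** The last picture puts the pack at x about 17 mm and y about 28.5 mm in the dock's frame, within 0.005 rad of straight. Its cap is level with those of the charging packs. Flatness was judged only by eye, from the side view.
- **Everything else:** The charging packs and the screwdriver show no movement (0.15 px or less).
- **Weak check:** The comparison for the ball target was poor (correlation 0.22, apparent shift about 1 px, or 3 to 4 mm), possibly because of the arm's reflection or shadow. The hand never went down near it.

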